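# Fit a lap plate onto the three drive studs of a bench lap

### The job

Take the lap plate with three holes, fit it boss up over the spindle of the grey bench lap, turn it under light pressure until its holes find the three drive studs, and slide it fully home so that it lies flush on the spindle flange. Press gently, never force it, then let go of it and leave the other things on the table where they are.

Things in the scene. Friction and masses are not known exactly. Their poses are not given: they have to be found in the camera images.
- lap_plate: Loose steel disc, 110 mm across, 8 mm thick, about 0.3 kg, flat on the table. Origin: centre of its underside, z up. On its middle a round dark steel boss to grip, 36 mm across, from 8 to 38 mm above the origin. A 16 mm bore goes through disc and boss. Three through holes of 10 mm lie 30 mm from the centre, at 0, 120 and 240 degrees from its x axis.
- spare_plate: Loose disc of the same size, material and boss, but with four holes of 10 mm (34 mm from the centre, 90 degrees apart). It does not fit the studs; leave it where it is. Origin: centre of its underside.
- lap: The bench lap: a fixed grey housing, 150 (x) by 170 (y) mm, top 41 mm above the table, black knob on its front (-x) face. Origin: centre of its foot on the table. Above it a steel spindle flange, 92 mm across, with a pilot and three studs. These are carried together on a spring: they yield down up to 6 mm, at 3 N/mm after a first 2 N, then are rigid.
- seat (a point): Centre of the flange face, on the spindle axis, 65 mm above the table, spring unloaded (fixed to the housing, with its axes, not the spindle's). The underside of a plate that is home lies here or up to 1.5 mm lower, as its weight compresses the spring.
- pilot_tip (a point): Top of the pilot on the spindle axis, 34 mm above the flange face (fixed to the housing, spring unloaded). The pilot is a plain steel pin, 14 mm thick; its top 8 mm taper to 6 mm. It goes into the plate's bore.
- stud_tips (a point): Point on the spindle axis level with the tips of the drive studs, 16 mm above the flange face (axes of the housing). The three dark studs are 8 mm thick, top 3 mm tapered to 6 mm, 30 mm from the axis, 120 degrees apart. Their angle is not reported: one stud lies within 45 degrees either side of the housing's -x direction; see or feel it. The spindle turns stiffly (0.35 N m).
- red_tin: Bystander: red tin with white lid, 45 mm across, 50 mm tall. Origin: centre of its underside.
- solder_dish: Bystander: small copper dish, 72 mm across, 24 mm tall. Origin: centre of its underside.
- butane_torch: Bystander: standing red and black micro torch, 62x86x131 mm. Origin: centre of its underside.
- file_block: Bystander: dark moulded block with pockets, 28x38x51 mm. Origin: centre of its underside.
- cutters_purple: Bystander: small cutters with purple handles, 38x89x9 mm, lying flat. Origin: centre of its underside.
- water_jar: Bystander: clear faceted jar, 74 mm across, 99 mm tall. Origin: centre of its underside.

How it is judged (in metres and radians):
On the way, in this order (a step that is already met when the one before it is completed fails the run):
1. the plate is lifted clear of the table (height (world z) of lap_plate above 0.05 m), for 0.1 s.
2. the plate is threaded on the pilot, still above the flange (horizontal distance between lap_plate and seat below 0.006 m and z of lap_plate in the frame of seat between 0.004 and 0.024 m).
3. the plate is home on the studs, flush on the flange (z of lap_plate in the frame of seat between -0.004 and 0.0025 m and horizontal distance between lap_plate and seat below 0.0025 m and angle between lap_plate's own z axis and vertical below 0.05 rad), for 0.2 s.
At the end, for the whole second after the job is handed in: The three-hole plate lies at rest, boss up, on the lap's flange with the studs in its holes: underside between 4 mm below and 2.5 mm above the unloaded flange face, centre within 2.5 mm of the spindle axis, tilt under 0.05 rad, released (all of step 3 and linear speed of lap_plate below 0.02 m/s and angular speed of lap_plate below 0.1 rad/s); the robot touches nothing.
It fails at once if the plate is pressed against the bench lap with more than 40 N (contact force between lap_plate and lap above 40 N).
It fails at once if another thing on the table (spare plate, tin, dish, torch, block, cutters, jar) is moved more than 30 mm (distance of any of spare_plate, red_tin, solder_dish, butane_torch, file_block, cutters_purple, water_jar from where it was at the start of the episode above 0.03 m).
It also fails if it takes over 58 s, if anything falls off the work surface, if the arm or the gripper's body presses on something with over 40 N, if the wrist force passes 120 N, or if a joint passes its speed limit or range.

### The arm

A 6-joint arm with a two-finger parallel gripper is mounted at the origin on a cart in front of the work surface, level with it; the furniture and walls round the work are solid. World frame = base frame: x ahead of the robot, y to its left, z up, the work surface at z = 0. Lengths are in mm, angles in rad, forces in N, time in s.
With the tool pointing down it reaches from about 275 to 1000 mm from the base axis. Payload 8.4 kg.
Tool frame: the origin (TCP) lies on the centre line of the jaws, within the pads' length; the fingertips stand arm.finger_overhang ahead of it and the grasp point (between the pads) lies 2 mm behind it (arm.finger_overhang is the distance from the TCP to the fingertips, in mm); z points along the fingers, y is the line along which they close (so a half turn about z gives the same grasp; the last joint's range is limited). The gripper opens to 85 mm and grips with 20 to 120 N. Pads are 22 mm wide; open, the fingers measure 114 mm over their backs; the gripper's body (76 mm by 85 mm) begins 54 mm behind the grasp point. The pads swing forward as they close: fully open they stand 13 mm farther back than shut.
Start: joints at [1.158, 0.353, 1.633, -0, 1.155, -0.002], TCP at [249.588, 573.004, 225.081] pointing down, gripper open.
Joint ranges: [-2.63, 2.63], [-0.92, 2.1], [0.06, 2.66], [-1.3, 4.44], [0, 2.69], [-3.02, 3.02]. Speed limits (rad/s): [2.22, 2.22, 2.79, 3.14, 3.14, 3.14].

### API

Orientations are given as a unit quaternion [w, x, y, z].
In Python, from bench import arm, imaging, finder gives the robot as it stands. The module is installed in compiled form; this text tells all that it offers. Calls block until the motion is done:
- arm.move_pose(position, orientation): joint-space move of the TCP to a pose.
- arm.move_l(position, max_speed=150, rotation=None, stop_force=None): straight line of the TCP; rotation=None keeps the orientation; max_speed is the mean speed in mm/s. With stop_force (N) it stops when the force on the tool has changed by that much, and returns True; else False.
- arm.move_j(angles): joint-space move.
- arm.grip(opening): finger opening in mm; the grip force is fixed at half the most; returns when the fingers have stopped.
- arm.wait(seconds).
- arm.inverse_kinematics(position, orientation): joint angles nearest the present ones, or None.
- imaging.camera(name): name is "scene" or "top" or "wrist"; returns the picture (480x640x3 uint8, red, green, blue); there is no depth.
- imaging.camera_params(name): a dict with "fovy" (degrees; the focal length in pixels is half the picture's height over the tangent of half this angle, whatever the lens; pixels are square), "cx", "cy" (the principal point, pixels), "R" (3x3) and "t" (3): a world point X has camera coordinates R X + t; the wrist camera has in their place "hand_eye" (4x4, takes a point from camera to tool coordinates, whose origin is the TCP and whose axes are the flange's). Camera axes: x right, y down, z forward; pixel columns grow to the right and rows downward; lengths in mm; the calibration is good to about 2 mm. The wrist camera is an equidistant fisheye: a pixel r from the principal point sees the ray r / f radians off the axis. A picture is of the moment at which its call begins: read the wrist's pose just before it. camera_params takes no time and is no camera call.
A pose or a line that the arm cannot do raises arm.PlanningError and nothing moves.
- arm.sign_off(): hands the job in; it is judged then, once.
Trained networks look in the newest picture that a camera, given by its name, has taken for a name from the list of things; names that differ only in an ending like _2 or _b are one class to them, and where a whole thing is asked for, a point or a joint stands for the part that bears it (a point fixed in the world has none). Each returns a list of dicts, best first, with "confidence" (0 to 1); they miss things now and then, are a little off and sometimes report something else, mostly with a low value. They report only what shows in the picture. A call takes as long as a camera call.
- finder.search_frame(camera, target): "pixel" ([column, row] in pixels, amid what is visible of it).
- finder.cut_out(camera, target): "pixels" (480x640 bool, what is visible of it) and "pixel" ([column, row] in pixels, amid what is visible of it).
- finder.tip_of(camera, target): "pixel" ([column, row] in pixels: a listed point, or the origin of a listed thing).
Readings, each from a call of its own:
- arm.current_clock(): time.
- arm.current_joints(): joint angles.
- arm.current_joint_vel(): joint speeds.
- arm.current_effort(): joint torques, N m.
- arm.current_tool_pos(): TCP position.
- arm.current_orientation(): TCP orientation.
- arm.current_force(): force on the tool from outside, world axes, zero at the start.
- arm.current_wrist_torque(): the same for the moment, N m.
- arm.current_grip_width(): finger opening in mm.
- arm.current_grip_force(): force on a finger pad.
Only numpy, scipy, OpenCV 4.12 (cv2) and the standard library are available. Lean on these libraries where they do the work, as an engineer would, in place of code of your own. Each camera call takes 0.05 s, during which the arm holds its last target. There are 200 camera calls.

## Working session

There is one attempt and no reset: what is moved stays moved. The work goes in short steps, each a Python script; the robot and the scene stay as the last script left them, time stands still between calls to the robot, and variables do not carry over. Pictures are saved under pics/ and viewed, at most 10 in all, crops included, and the job is handed in when it is done.

```bash
mkdir -p pics
cat > h.py <<'E'
import numpy as np, cv2
from bench import arm, imaging, finder
from scipy.spatial.transform import Rotation as Ro
def RT():
    w,x,y,z=arm.current_orientation(); return Ro.from_quat([x,y,z,w]).as_matrix()
def ray(cam,px,pose=None):
    p=imaging.camera_params(cam); f=240/np.tan(np.radians(p["fovy"])/2)
    d=np.array([px[0]-p["cx"],px[1]-p["cy"]])
    if cam!="wrist":
        R=np.array(p["R"]);t=np.array(p["t"])
        return -R.T@t, R.T@np.array([d[0]/f,d[1]/f,1])
    r=np.hypot(*d);a=r/f;v=np.array([*(d/max(r,1e-9)*np.sin(a)),np.cos(a)])
    H=np.array(p["hand_eye"]);R,t=pose
    return R@H[:3,3]+t, R@(H[:3,:3]@v)
def at_z(cam,px,z,pose=None):
    o,d=ray(cam,px,pose); return o+d*(z-o[2])/d[2]
def proj(cam,X,pose=None):
    p=imaging.camera_params(cam); f=240/np.tan(np.radians(p["fovy"])/2)
    if cam!="wrist":
        c=np.array(p["R"])@X+np.array(p["t"]); return np.array([p["cx"]+f*c[0]/c[2],p["cy"]+f*c[1]/c[2]])
    H=np.array(p["hand_eye"]);R,t=pose
    c=H[:3,:3].T@(R.T@(np.array(X)-t)-H[:3,3]); r=np.hypot(c[0],c[1]); a=np.arctan2(r,c[2])
    return np.array([p["cx"],p["cy"]])+f*a*c[:2]/max(r,1e-9)
def pose(): return RT(),np.array(arm.current_tool_pos())
def shot(cam,name=None):
    P=pose(); im=np.array(imaging.camera(cam))
    if name: cv2.imwrite(f"pics/{name}.png",im[:,:,::-1])
    return im,P
E
python3 - <<'E'
from h import *
print(arm.finger_overhang,arm.current_clock(),RT().round(3).tolist())
Z=dict(lap_plate=0,spare_plate=0,lap=0,seat=65,pilot_tip=99,stud_tips=81,red_tin=0,solder_dish=0,butane_torch=0,file_block=0,cutters_purple=0,water_jar=0)
for c in ("top","scene"):
    shot(c,c)
    for n,z in Z.items():
        if c=="scene" and n not in("lap_plate","spare_plate","seat","pilot_tip"): continue
        r=finder.tip_of(c,n)[:2]
        print(c,n,[(np.round(q["pixel"]).tolist(),round(q["confidence"],2),at_z(c,q["pixel"],z).round(1).tolist()) for q in r])
print(arm.current_clock())
E
```

```text
17.0 0.0 [[-0.917, 0.399, -0.001], [0.399, 0.917, -0.001], [0.0, -0.001, -1.0]]
top lap_plate [([453.0, 274.0], 0.89, [474.8, -303.1, 0.0]), ([241.0, 191.0], 0.27, [656.0, 142.1, 0.0])]
top spare_plate [([169.0, 274.0], 0.62, [480.2, 291.8, 0.0])]
top lap [([342.0, 250.0], 0.67, [526.8, -70.9, 0.0])]
top seat [([337.0, 249.0], 0.56, [521.6, -57.7, 65.0])]
top pilot_tip [([338.0, 245.0], 0.63, [526.0, -59.5, 99.0]), ([336.0, 246.0], 0.49, [523.0, -54.2, 99.0])]
top stud_tips [([339.0, 244.0], 0.61, [530.6, -62.0, 81.0])]
top red_tin [([236.0, 325.0], 0.96, [374.1, 150.2, 0.0])]
top solder_dish [([193.0, 206.0], 0.94, [624.7, 244.0, 0.0])]
top butane_torch [([402.0, 193.0], 0.7, [649.0, -202.8, 0.0]), ([171.0, 273.0], 0.16, [482.4, 286.0, 0.0])]
top file_block [([384.0, 319.0], 0.85, [383.7, -157.1, 0.0])]
top cutters_purple [([245.0, 186.0], 0.73, [668.0, 133.7, 0.0])]
top water_jar [([323.0, 178.0], 0.96, [684.1, -34.3, 0.0]), ([448.0, 273.0], 0.51, [476.9, -293.4, 0.0])]
scene lap_plate [([419.0, 362.0], 0.6, [471.6, -293.1, 0.0]), ([432.0, 285.0], 0.19, [652.5, -206.1, 0.0])]
scene spare_plate [([225.0, 225.0], 0.73, [477.8, 286.6, 0.0]), ([419.0, 360.0], 0.41, [474.9, -290.3, 0.0])]
scene seat [([346.0, 267.0], 0.8, [525.0, -60.2, 65.0])]
scene pilot_tip [([346.0, 257.0], 0.85, [524.1, -58.3, 99.0])]
0.9
```

Run:
```python
import cv2
a=cv2.imread("pics/top.png");
t=lambda x,y,w:cv2.resize(a[y-w:y+w,x-w:x+w],(390,390),interpolation=cv2.INTER_CUBIC)
import numpy as np
cv2.imwrite("pics/v1.png",np.vstack([np.hstack([t(453,274,40),t(169,274,40)])]))
```

```text
(no output)
```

View pics/v1.png

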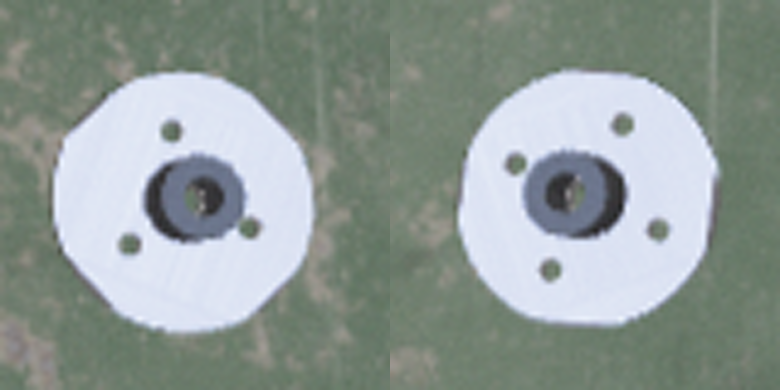

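View pics/top.png

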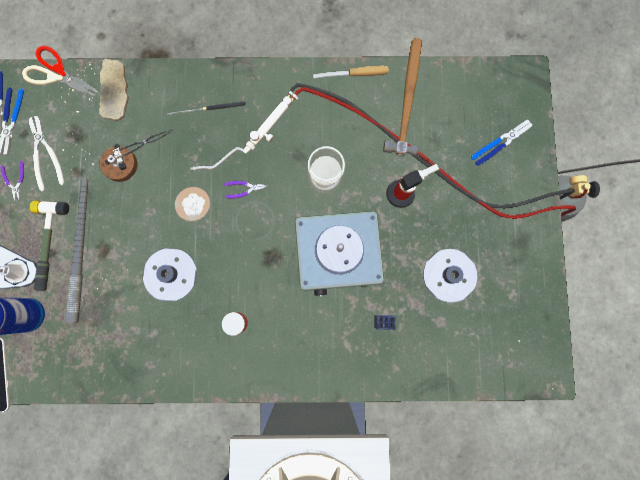

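The right-hand plate at (450,275) has three holes and the left one at (170,274) has four. The lap is at (340,249) and turned slightly. I'll look at the lap from above with the wrist camera, then at the plate.

```bash
cat >> h.py <<'E'
def q_yaw(psi): # tool down, tool x axis at world angle psi
    c,s=np.cos(psi),np.sin(psi)
    x,y,z,w=Ro.from_matrix(np.array([[c,s,0],[s,-c,0],[0,0,-1]])).as_quat(); return [w,x,y,z]
E
python3 - <<'E'
from h import *
p=imaging.camera_params("wrist"); print(p["fovy"],p["cx"],p["cy"],np.round(p["hand_eye"],3).tolist())
H=np.array(p["hand_eye"])
for psi in np.arange(-np.pi,np.pi,.4):
  j=[arm.inverse_kinematics(P,q_yaw(psi)) for P in([525,-58,300],[474,-298,29],[525,-58,100])]
  print(round(psi,2),[None if a is None else round(a[5],2) for a in j])
E
```

```text
65.70646984690485 324.9254965247625 238.09117283728452 [[0.001, -0.946, -0.323, 83.095], [1.0, 0.001, 0.0, 0.312], [-0.0, -0.323, 0.946, -149.426], [0.0, 0.0, 0.0, 1.0]]
-3.14 [np.float64(-1.68), np.float64(-2.13), np.float64(-1.68)]
-2.74 [np.float64(-2.08), np.float64(-2.53), np.float64(-2.08)]
-2.34 [np.float64(-2.48), np.float64(-2.93), np.float64(-2.48)]
-1.94 [np.float64(-2.88), np.float64(2.95), np.float64(-2.88)]
-1.54 [np.float64(3.0), np.float64(2.55), np.float64(3.0)]
-1.14 [np.float64(2.6), np.float64(2.15), np.float64(2.6)]
-0.74 [np.float64(2.2), np.float64(1.75), np.float64(2.2)]
-0.34 [np.float64(1.8), np.float64(1.35), np.float64(1.8)]
0.06 [np.float64(1.4), np.float64(0.95), np.float64(1.4)]
0.46 [np.float64(1.0), np.float64(0.55), np.float64(1.0)]
0.86 [np.float64(0.6), np.float64(0.15), np.float64(0.6)]
1.26 [np.float64(0.2), np.float64(-0.25), np.float64(0.2)]
1.66 [np.float64(-0.2), np.float64(-0.65), np.float64(-0.2)]
2.06 [np.float64(-0.6), np.float64(-1.05), np.float64(-0.6)]
2.46 [np.float64(-1.0), np.float64(-1.45), np.float64(-1.0)]
2.86 [np.float64(-1.4), np.float64(-1.85), np.float64(-1.4)]
```

Run:
```python
from h import *
psi=1.46
def go(c,z):
    arm.move_pose([c[0]-60*np.cos(psi),c[1]-60*np.sin(psi),z],q_yaw(psi))
go((525,-58),220); im1,P1=shot("wrist","w_lap")
for n,z in(("seat",65),("pilot_tip",99),("stud_tips",81)):
    print(n,[(np.round(q["pixel"]),round(q["confidence"],2),at_z("wrist",q["pixel"],z,P1).round(1)) for q in finder.tip_of("wrist",n)[:2]])
go((474,-298),170); im2,P2=shot("wrist","w_plate")
for n,z in(("lap_plate",0),):
    print(n,[(np.round(q["pixel"]),round(q["confidence"],2),at_z("wrist",q["pixel"],z,P2).round(1)) for q in finder.tip_of("wrist",n)[:2]])
np.savez("P.npz",R1=P1[0],t1=P1[1],R2=P2[0],t2=P2[1])
print(P1[1],P2[1],arm.current_clock())
cv2.imwrite("pics/v2.png",np.hstack([cv2.resize(i,(400,300),interpolation=cv2.INTER_AREA) for i in(im1,im2)])[:,:,::-1])
```

```text
seat [(array([322., 150.]), 0.83, array([522.6, -61.2,  65. ]))]
pilot_tip [(array([325., 159.]), 0.59, array([524.5, -65.2,  99. ])), (array([326., 147.]), 0.48, array([526.5, -56.6,  99. ]))]
stud_tips [(array([321., 154.]), 0.57, array([521.8, -62.8,  81. ]))]
lap_plate [(array([321., 139.]), 0.59, array([ 471.7, -293.6,    0. ]))]
[ 518.59310395 -116.99267539  220.00718936] [ 467.71976238 -356.8133107   170.15664391] 4.8
```

View pics/v2.png

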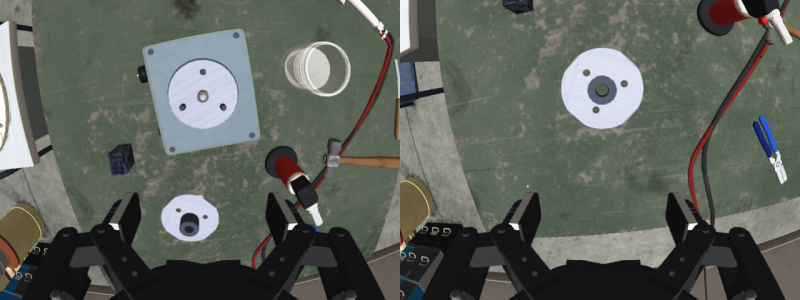

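Both views are clear: the flange with its three studs and pilot is at about (325,150) full scale, and the three-hole plate is at about (322,140). I'll rectify both to metric planes to get centres and angles.

```bash
cat >> h.py <<'E'
def rect(im,P,c,z,half=65,s=0.33): # row down=-x world, col right=-y
    n=int(2*half/s); M=np.zeros((n,n,2),np.float32)
    for i in range(n):
        for j in range(n):
            M[i,j]=proj("wrist",np.array([c[0]+half-i*s,c[1]+half-j*s,z]),P) if False else 0
    g=np.arange(n); X=c[0]+half-g*s; Y=c[1]+half-g*s
    p=imaging.camera_params("wrist"); f=240/np.tan(np.radians(p["fovy"])/2); H=np.array(p["hand_eye"])
    W=np.stack(np.broadcast_arrays(X[:,None],Y[None,:],z),-1)
    C=((W-P[1])@P[0]-H[:3,3])@H[:3,:3]; r=np.hypot(C[...,0],C[...,1]); k=f*np.arctan2(r,C[...,2])/r
    return cv2.remap(im,(p["cx"]+k*C[...,0]).astype(np.float32),(p["cy"]+k*C[...,1]).astype(np.float32),cv2.INTER_CUBIC)
E
sed -i '/^    n=int(2\*half/,/if False else 0$/c\    n=int(2*half/s)' h.py
python3 - <<'E'
from h import *
d=np.load("P.npz");P1=(d["R1"],d["t1"]);P2=(d["R2"],d["t2"])
i1=cv2.imread("pics/w_lap.png");i2=cv2.imread("pics/w_plate.png")
s=.33
def circ(im,P,c,z,rad,th):
    r=rect(im,P,c,z); g=r.min(2)
    m=((g>th)*255).astype(np.uint8); m=cv2.morphologyEx(m,cv2.MORPH_OPEN,np.ones((5,5)))
    cs,_=cv2.findContours(m,cv2.RETR_EXTERNAL,cv2.CHAIN_APPROX_NONE); k=max(cs,key=cv2.contourArea)
    e=cv2.fitEllipse(cv2.convexHull(k)); ctr=(c[0]+65-e[0][1]*s,c[1]+65-e[0][0]*s)
    print("circle",np.round(ctr,2),np.round(np.array(e[1])*s,1)); return r,np.array(ctr)
out=[]
r,c1=circ(i1,P1,(525,-60),65,46,190); 
r2,c2=circ(i2,P2,(474,-298),8,55,190)
rs=rect(i1,P1,c1,81); rp=rect(i2,P2,c2,8)
def blobs(r,c,lo,hi,th,amin,amax):
    g=r.max(2); m=((g<th)*255).astype(np.uint8)
    n,_,st,ct=cv2.connectedComponentsWithStats(m)
    for k in range(1,n):
        x,y=65-ct[k][1]*s,65-ct[k][0]*s; R=np.hypot(x,y)
        if R<hi and st[k,4]>20: print("  blob",round(R,1),round(np.degrees(np.arctan2(y,x)),1),"area",round(st[k,4]*s*s),"ctr",(x+c[0]).round(1),(y+c[1]).round(1))
print("studs z81");blobs(rs,c1,0,42,130,0,0); print("holes");blobs(rp,c2,0,45,130,0,0)
v=np.hstack([cv2.resize(a,(400,400)) for a in(rs,rp)]); cv2.imwrite("pics/v3.png",v)
E
```

```text
circle [524.45 -62.98] [90.6 90.7]
circle [ 473.45 -295.21] [109.  109.3]
studs z81
  blob 38.3 83.8 area 171 ctr 528.6 -24.9
  blob 28.6 -34.7 area 55 ctr 547.9 -79.3
  blob 30.1 84.0 area 41 ctr 527.6 -33.1
  blob 1.1 136.5 area 85 ctr 523.7 -62.2
  blob 28.8 -158.0 area 56 ctr 497.7 -73.8
holes
  blob 1.8 60.6 area 6751 ctr 474.3 -293.7
  blob 30.1 7.5 area 64 ctr 503.3 -291.3
  blob 1.9 -99.6 area 1141 ctr 473.1 -297.1
  blob 29.9 -112.8 area 64 ctr 461.9 -322.8
  blob 30.1 127.3 area 62 ctr 455.2 -271.3
```

View pics/v3.png

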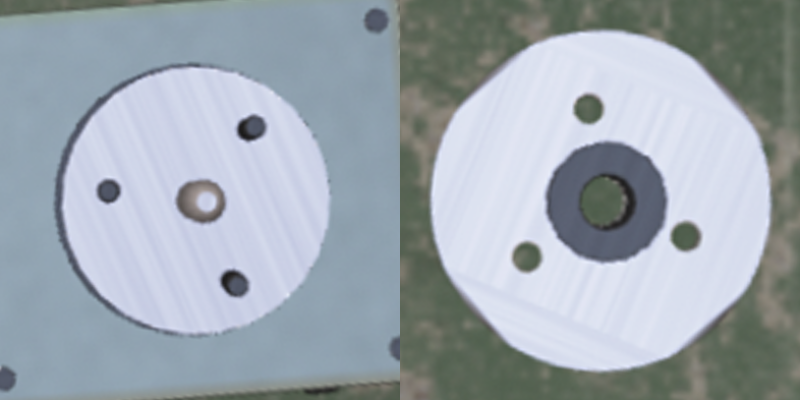

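```bash
cat >> h.py <<'E'
def circ(im,P,c,z,th=190,s=.33):
    g=rect(im,P,c,z).min(2); m=((g>th)*255).astype(np.uint8); m=cv2.morphologyEx(m,cv2.MORPH_OPEN,np.ones((5,5)))
    cs,_=cv2.findContours(m,cv2.RETR_EXTERNAL,cv2.CHAIN_APPROX_NONE); k=max(cs,key=cv2.contourArea)
    e=cv2.fitEllipse(cv2.convexHull(k)); return np.array([c[0]+65-e[0][1]*s,c[1]+65-e[0][0]*s]),np.array(e[1])*s
def blobs(im,P,c,z,th=130,s=.33):
    g=rect(im,P,c,z).max(2); n,_,st,ct=cv2.connectedComponentsWithStats(((g<th)*255).astype(np.uint8))
    out=[]
    for k in range(1,n):
        x,y=65-ct[k][1]*s,65-ct[k][0]*s; R=np.hypot(x,y)
        if 24<R<36 and 20/s/s<st[k,4]<130/s/s: out.append((round(R,1),round(np.degrees(np.arctan2(y,x)),1)))
    return out
E
python3 - <<'E'
from h import *
def look(n,c,h,z,zb,psi):
    arm.move_pose([c[0]-60*np.cos(psi),c[1]-60*np.sin(psi),h],q_yaw(psi)); arm.wait(.15)
    im,P=shot("wrist",n); ctr,d=circ(im,P,c,z); print(n,psi,ctr.round(2),d.round(1),blobs(im,P,ctr,zb)); return ctr
a=look("p_a",(473.5,-295),170,8,8,3.04)
b=look("l_a",(524.5,-62),220,65,81,3.04)
c=look("l_b",(524.5,-62),220,65,81,-.1)
d=look("p_b",(473.5,-295),170,8,8,-.1)
print((a+d)/2,(b+c)/2,arm.current_clock())
E
```

```text
p_a 3.04 [ 473.56 -295.12] [109.2 109.5] [(np.float64(30.0), np.float64(7.3)), (np.float64(30.0), np.float64(-113.0)), (np.float64(30.0), np.float64(127.4))]
l_a 3.04 [524.46 -62.9 ] [90.6 90.7] [(np.float64(28.4), np.float64(-37.1)), (np.float64(29.2), np.float64(85.3)), (np.float64(29.9), np.float64(-156.9))]
l_b -0.1 [524.35 -62.86] [90.7 90.7] [(np.float64(29.7), np.float64(-35.8)), (np.float64(29.2), np.float64(82.7)), (np.float64(28.6), np.float64(-155.6))]
p_b -0.1 [ 473.58 -295.17] [108.9 109.5] [(np.float64(30.0), np.float64(7.4)), (np.float64(30.0), np.float64(-112.6)), (np.float64(30.0), np.float64(127.4))]
[ 473.57050598 -295.14826958] [524.40764099 -62.88261726] 11.4583
```

Views from opposite sides agree within 0.2 mm: plate at (473.6, -295.15), hole phase 7.3°; spindle at (524.4, -62.9), stud phase 83.8°. That calls for a -43.5° turn (mod 120). Now I'll grasp the plate.

Run:
```python
from h import *
psi=1.84; c=[473.57,-295.15]
arm.move_pose(c+[110],q_yaw(psi)); arm.grip(60)
print(arm.move_l(c+[31],100,stop_force=10),arm.current_tool_pos())
arm.grip(20); print("w",arm.current_grip_width(),arm.current_grip_force())
f0=np.array(arm.current_force())
arm.move_l(c+[150],120); arm.wait(.3); print("w",arm.current_grip_width(),f0,arm.current_force())
arm.move_pose([524.4,-62.9,180],q_yaw(psi-np.radians(43.5))); 
arm.move_l([524.4,-62.9,137.5],60)  # underside ~106.5, pilot tip 99
arm.wait(.3); print(arm.current_tool_pos(),arm.current_force(),arm.current_wrist_torque(),arm.current_clock())
im,P=shot("scene","s1"); w,_=shot("wrist","w1")
cv2.imwrite("pics/v4.png",np.hstack([cv2.resize(im[180:330,250:450],(400,300)),cv2.resize(w,(400,300))])[:,:,::-1])
```

```text
False [ 473.91724732 -295.37913943   31.41834981]
w 19.843408629104434 3.3790672231043573
w 19.746284665779413 [-0.87496091  0.13996245  7.50649606] [0.08317978 0.09307703 0.32396819]
[524.56985805 -62.91407343 137.77294909] [1.04444707 0.91878226 0.57339212] [0.0340678  0.02581524 0.00522154] 18.5833
```

View pics/v4.png

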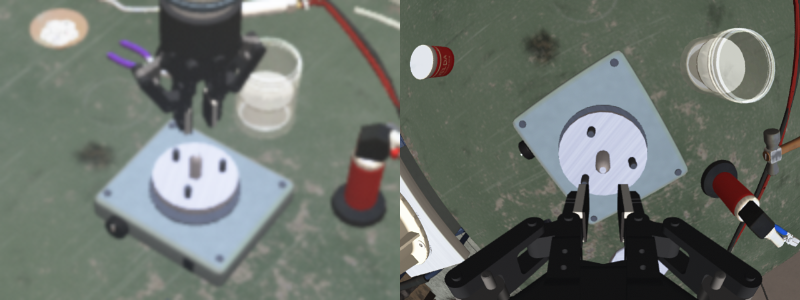

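The fingers closed to 20 mm and hold nothing. The lap is untouched, so I'll look at the plate again.

Run:
```python
from h import *
arm.move_l([524.4,-62.9,170],150)
psi=1.84;c=(473.5,-295)
arm.move_pose([c[0]-60*np.cos(psi),c[1]-60*np.sin(psi),170],q_yaw(psi)); arm.wait(.15)
im,P=shot("wrist","p_c"); ctr,d=circ(im,P,c,8); print(ctr.round(2),d.round(1),blobs(im,P,ctr,8),arm.current_clock())
cv2.imwrite("pics/v5.png",im[:,:,::-1])
```

```text
[ 473.62 -295.19] [109.3 109.6] [(np.float64(30.0), np.float64(7.3)), (np.float64(30.0), np.float64(-113.0)), (np.float64(30.1), np.float64(127.6))] 20.4083
```

View pics/v5.png

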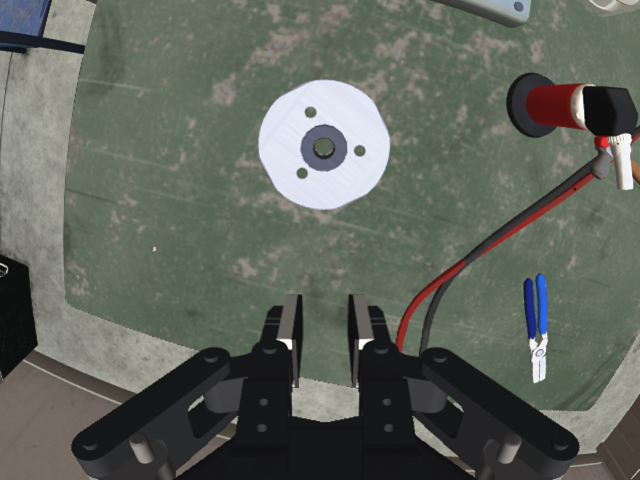

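Run:
```python
from h import *
P=pose()
for v in([0,0,0],[0,10,17],[0,-10,17],[11,10,17],[0,10,-2],[11,10,-2]): print(v,proj("wrist",P[0]@np.array(v,float)+P[1],P).round())
psi=1.84; c=[473.6,-295.17]
arm.grip(60); print("open",arm.current_grip_width())
arm.move_pose(c+[80],q_yaw(psi))
print(arm.move_l(c+[31],100,stop_force=10)); arm.wait(.3);print(arm.current_tool_pos(),arm.current_force())
shot("wrist","g0")
for g in(42,20):
    arm.grip(g); print(g,"w",arm.current_grip_width(),arm.current_grip_force(),arm.current_force())
arm.wait(.5);print("w",arm.current_grip_width(),arm.current_grip_force(),arm.current_force(),arm.current_tool_pos())
a,_=shot("wrist","g1"); b,_=shot("scene","g2"); print(arm.current_clock())
cv2.imwrite("pics/v6.png",np.hstack([cv2.resize(a,(400,300)),cv2.resize(b[287:437,320:520],(400,300))])[:,:,::-1])
```

```text
[0, 0, 0] [324. 305.]
[0, 10, 17] [344. 288.]
[0, -10, 17] [304. 288.]
[11, 10, 17] [344. 268.]
[0, 10, -2] [346. 307.]
[11, 10, -2] [347. 285.]
open 59.95411256823742
False
[ 473.88488496 -295.3409282    31.50211797] [-0.39147181  0.19423153 -0.42899132]
42 w 42.0534514479975 0.0 [ 0.43551012 -0.21768868  1.15922485]
20 w 19.943908595622982 5.00490708865982 [-1.10717623  0.19448283 10.41054166]
w 20.06272381958074 4.899113138235407 [-1.72555683 -1.58482848  9.72265573] [ 474.25806761 -295.83451858   31.99233154]
23.6333
```

View pics/v6.png

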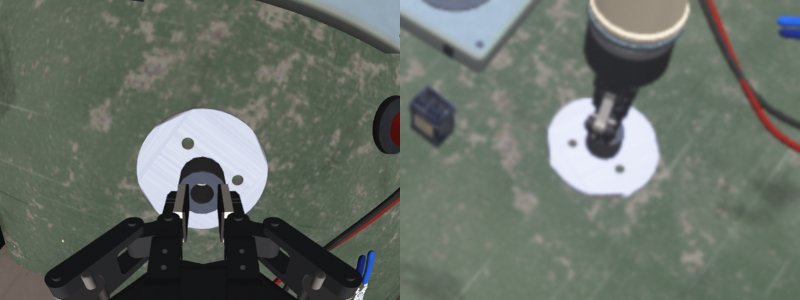

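The picture shows the fingers on the boss rim: closing to 20 mm gave about 10 N upward. So the real fingertips stand about 24 mm farther back than the stated overhang. I'll go down by touch until the tips meet the disc, then back off slightly and grip.

Run:
```python
from h import *
c=[473.6,-295.17]
arm.grip(46); arm.move_l(c+[31],100); arm.wait(.1)
print(arm.move_l(c+[-6],25,stop_force=5)); p=arm.current_tool_pos(); print(p,arm.current_force())
arm.move_l(c+[max(p[2]+3,0)],40)
arm.grip(20); print("w",arm.current_grip_width(),arm.current_grip_force(),arm.current_force(),arm.current_tool_pos(),arm.current_clock())
```

```text
True
[ 473.53086854 -295.13540229   -0.507382  ] [-0.68012164  0.3042316   6.83447484]
w 34.441827056072846 59.91559825837612 [-1.81178996  0.29212977  6.21821382] [ 473.53350305 -295.19515549    2.77163782] 26.0
```

Gripped: width 34.4 mm, pad force 60 N. The plate's underside is at TCP z − 2.8. Next: lift, check, and lower onto the pilot.

Run:
```python
from h import *
c=[473.6,-295.17]; L=[524.4,-62.9]
arm.move_l(c+[120],120); arm.wait(.2); print("w",arm.current_grip_width(),arm.current_force())
arm.move_pose(L+[120],q_yaw(1.84-np.radians(43.5))); arm.wait(.2); print(arm.current_tool_pos(),arm.current_force(),arm.current_clock())
r=arm.move_l(L+[86],40,stop_force=8); print("thread",r,arm.current_tool_pos(),arm.current_force(),arm.current_wrist_torque())
if not r:
    arm.wait(.1); r=arm.move_l(L+[76],20,stop_force=7); print("studs",r,arm.current_tool_pos(),arm.current_force(),arm.current_wrist_torque())
a,_=shot("wrist","t0"); b,_=shot("scene","t1"); print(arm.current_grip_width(),arm.current_clock())
cv2.imwrite("pics/v7.png",np.hstack([cv2.resize(a,(400,300)),cv2.resize(b[180:330,250:450],(400,300))])[:,:,::-1])
```

```text
w 34.1728954824525 [ 0.09604966 -0.04240996 -3.11092849]
[524.37911797 -63.72429766 119.98502937] [-0.20518016 -0.89828344 -4.36269682] 28.6333
thread False [524.62458937 -62.91797908  86.19091182] [ 0.80046369 -0.01654832 -3.00427081] [0.01999287 0.01604606 0.03192157]
studs False [524.37521452 -62.88927805  75.92537959] [-0.44963506 -0.51380493 -2.9162784 ] [ 0.03287728 -0.00190085  0.0185639 ]
33.80468582380069 30.4833
```

View pics/v7.png

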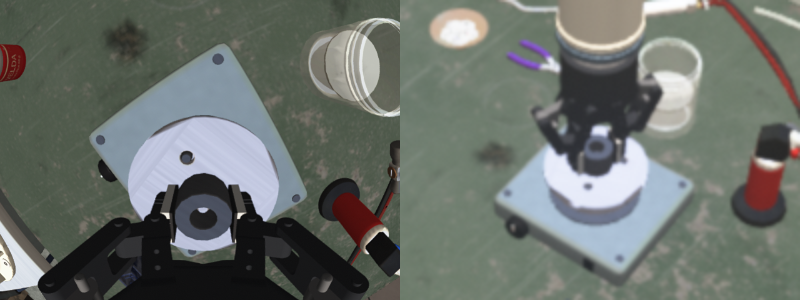

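The pilot shows in the bore and a stud in its hole at (187,157). The plate is about 8 mm down the studs with no resistance, so I'll slide it home gently.

Run:
```python
from h import *
L=[524.4,-62.9]
r=arm.move_l(L+[66],12,stop_force=5); print("home",r,arm.current_tool_pos(),arm.current_force(),arm.current_wrist_torque())
arm.wait(.3); print(arm.current_tool_pos(),arm.current_force()); p=arm.current_tool_pos()
arm.grip(56); arm.wait(.3); print(arm.current_grip_width(),arm.current_force())
arm.move_l(L+[p[2]+60],80)
psi=1.84-np.radians(43.5)
arm.move_pose([L[0]-60*np.cos(psi),L[1]-60*np.sin(psi),220],q_yaw(psi)); arm.wait(.2)
im,P=shot("wrist","e0"); b,_=shot("scene","e1"); print(arm.current_clock())
for z in(71,73,75): 
    ctr,d=circ(im,P,L,z); print(z,ctr,d,blobs(im,P,ctr,z))
cv2.imwrite("pics/v8.png",np.hstack([cv2.resize(im[60:300,160:480],(400,300)),cv2.resize(b[180:330,250:450],(400,300))])[:,:,::-1])
```

```text
home True [524.29097816 -62.89879161  66.28746176] [ 1.512056   -0.73107552  3.5187208 ] [ 0.00287943 -0.14833317 -0.00861985]
[524.21579387 -62.90358931  66.07651784] [ 3.08625559 -0.1620131   3.37434688]
55.62275332293823 [-10.03516652  13.11578936   0.63486072]
33.925
71 [524.60028336 -62.95500641] [109.8455072  110.44410553] [(np.float64(30.2), np.float64(-36.9)), (np.float64(30.3), np.float64(84.9)), (np.float64(30.3), np.float64(-156.4))]
73 [524.64007309 -62.88049255] [109.29247925 109.4483551 ] [(np.float64(29.9), np.float64(-36.7)), (np.float64(30.1), np.float64(84.9)), (np.float64(30.1), np.float64(-156.6))]
75 [524.78438766 -62.65973557] [108.52585968 108.7155835 ] [(np.float64(29.7), np.float64(-36.9)), (np.float64(29.9), np.float64(85.0)), (np.float64(30.0), np.float64(-156.5))]
```

View pics/v8.png

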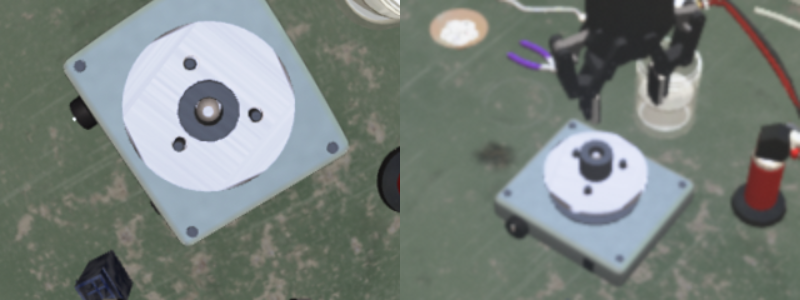

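The plate lies flush: its top matches z = 73, it's centred within 0.3 mm of the spindle axis, the studs are in its holes, and the gripper is clear.

```bash
python3 -c "
from h import *
arm.wait(.3); print(arm.current_force(), arm.sign_off())"
```

```text
the job is handed in; nothing more can be done
[-0.27627059  0.42311426  0.26713754] None
```

The three-hole plate is flush on the lap's flange with the studs in its holes, centred to about 0.3 mm and released, and the job was handed in at about 34 s; the first grasp missed and the second held.

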